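# Open the safety-capped nursery jar

## Robot

A 6-joint arm with a two-finger parallel gripper is mounted at the origin on the work surface. World frame = base frame: x ahead of the robot, y to its left, z up, the work surface at z = 0. Lengths are in mm, angles in rad, forces in N, time in s.
With the tool pointing down it reaches from about 325 to 900 mm from the base axis. Payload 6.1 kg.
Tool frame: the origin (TCP) lies between the finger pads; the fingertips stand nose_length ahead of it and the grasp point (between the pads) lies 11 mm behind it (nose_length is the distance from the TCP to the fingertips, in mm); z points along the fingers, y is the line along which they close (so a half turn about z gives the same grasp; the last joint's range is limited). The gripper opens to 87 mm and grips with 3 to 60 N. Pads are 19 mm wide; open, the fingers measure 117 mm over their backs; the gripper's body (75 mm by 190 mm) begins 51 mm behind the grasp point.
Start: joints at [-1.353, 0.22, 1.526, -0, 1.395, -0.126], TCP at [210.66, -588.42, 230.538] pointing down, gripper open.
Joint ranges: [-2.98, 2.98], [-0.91, 2.08], [0.09, 2.57], [-1.24, 4.39], [0.2, 2.65], [-2.68, 2.68]. Speed limits (rad/s): [2.57, 2.57, 3.01, 3.14, 3.14, 3.14].

## Interface

Orientations are given as a unit quaternion [w, x, y, z].
In Python, from station import * gives the robot as it stands.
- The arm moves only by the tool step_arm, never from a script. Its argument "targets" is one flat list of numbers, 7 for each row, row after row: the shift along the tool's x, y, z in cm, then the turn, a rotation vector about the tool's x, y, z in rad, then the finger opening in cm, from 0 to 8.7. A call has 1 to 5 rows; each row shifts and turns the commanded pose from where the row before left it, along the tool's axes as they then stand; what a row does not reach is not made up. A row lasts 1/12 s, in which the tool goes at most 41.7 mm and 7.16 degrees, less where a joint would pass 70% of its speed; a pose out of reach is approached as far as the arm can. A call with a gripper value outside its range is refused whole. The fingers move at their own pace and stop on an object; "squeeze" is the grip in N (left out, the last holds). Time passes only in rows, so rows that do not move let the fingers close. It gives the time, the measured TCP pose, the force, the opening and the grip force at its end, in the units of the state.
- read_state(): the state, without advancing time (a new reading comes with each control period).
- snapshot(name): name is "side" or "top" or "wrist"; returns a dict with "frame" (480x640x3 uint8, blue, green, red), "depth" (480x640 float32, mm along the optical axis (not along the pixel's ray), 0 where there is no reading), "mtx" (3x3 intrinsics, pixels), "extrinsics" (4x4, takes a point from camera to world coordinates). Camera axes: x right, y up, looking along -z (the intrinsics and any distortion apply to the point x, -y, -z); pixel columns grow to the right and rows downward; lengths in mm; the calibration is good to about 2 mm. A picture is of the moment at which its call begins.
- finish_job(): hands the job in; it is judged then, once.
Trained networks look in a picture, given as the dict that the camera call returned (one of the last four; its "shot" number tells which), for a name from the list of things; names that differ only in an ending like _2 or _b are one class to them, and where a whole thing is asked for, a point or a joint stands for the part that bears it (a point fixed in the world has none). Each returns a list of dicts, best first, with "confidence" (0 to 1); they miss things now and then, are a little off and sometimes report something else, mostly with a low value. They report only what shows in the picture. A call takes as long as a camera call. They do not tell look-alikes from the thing itself.
- regions_of(picture, target): "region" (480x640 bool, what is visible of it).
- tip_of(picture, target): "position" ([x, y, z] in mm, in the coordinates of the camera as it stood for that picture, good to about 4 mm: a listed point, or the origin of a listed thing).
The state is a dict: "time_s": time; "q": joint angles; "joint_vel": joint speeds; "joint_efforts": joint torques, N m; "tool_pos": TCP position; "ee_rot": TCP orientation; "force": force on the tool from outside, world axes, zero at the start; "torque": the same for the moment, N m; "finger_gap": finger opening in mm; "finger_force": force on a finger pad.
Only numpy, scipy, OpenCV 4.12 (cv2) and the standard library are available. Lean on these libraries where they do the work, as an engineer would, in place of code of your own. Each camera call takes 0.05 s, during which the arm holds its last target. There are 200 camera calls.

## Task

Open the jar whose cap has two squeeze tabs: squeeze both tabs fully in, turn the cap anticlockwise just until you feel its stop, ease back a touch and lift it off, then stand it right way up in the white dish, letting go only once it rests there. Never force the cap against its lock, stop or neck, do not crush it, and leave everything else where it is.

Things in the scene. Friction and masses are not known exactly. Their poses are not given: they have to be found in the camera images.
- cap: Grey squeeze-and-turn cap, 51 round, 35 high, about 70 g, locked on its jar at the start. Origin: centre of its underside; z up; its two ridged squeeze tabs face +y and -y. Tab: 20 wide, 8 to 30 mm over the origin; faces 62 apart free, 52 when both are fully in. Spring of each 3 N free, 10.5 N at its 5 mm end stop. Fingertips below 7 mm over the origin would meet the jar's ribs
- tub: Square natural-plastic jar, 90 x 90 x 110 high, wedged tight in a pocket of a wooden rack screwed to the bench: it does not move. Origin: centre of its foot; z up. Its neck stands on its axis, 32 over the shoulder. At the start the cap's axes are parallel to the jar's and its origin is 112 over the jar's. Cap and neck have 1 mm play
- neck_base (a point): Centre of the neck at the shoulder, 110 over the jar's foot. Lock: each tab must be in by about 4 mm, one alone still locks. Bayonet, anticlockwise from above, 0.1 to 0.15 Nm; done up by unknown amounts: it comes free after 26 to 71 degrees (a seal then pushes the cap up 2 mm) and 10 degrees further is a hard stop. It lifts off only between the two. 0.4 Nm on lock or stop is too much
- dish: Loose white plastic dish, 160 (x) x 130 (y), rim 14 high, walls and floor 3 thick, 0.25 kg, on the bench. Origin: centre of its underside, z up
- plain_jar: The other jar in the rack, the same but with a plain round ribbed cap (51 wide, no tabs, top 136 over its foot). Bystander. 116 mm from the first jar. Origin: centre of its foot
- clip_box: Small open cardboard box of grafting clips, 85 x 60 x 40 high. Loose bystander beyond the work. Origin: centre of its underside
- glass_jar: Round glass jar with a steel lid, 60 wide, 85 high. Loose bystander beyond the work. Origin: centre of its underside
- dibber: Wooden dibber standing on its handle, 28 wide, 115 high, tip up. Loose bystander to the left. Origin: centre of its underside
There are look-alikes about, which are no part of the job. Of the things that look like the dish, take the one that is farthest to the robot's right at the start.

How it is judged (in metres and radians):
On the way, in this order (a step that is already met when the one before it is completed fails the run):
1. the cap has been turned at least 16 degrees while still sitting on its neck (angle between the x axis of cap and the x axis of tub, either way round above 0.28 rad and z of cap in the frame of tub below 0.119 m and horizontal distance between cap and tub below 0.004 m), for 0.1 s.
2. the cap has been lifted clear of the neck (z of cap in the frame of tub above 0.15 m), for 0.1 s.
3. the cap has touched the dish floor while still held by the fingers (contact force between cap and dish above 0.3 N and contact force between the fingers and cap above 1 N), for 0.1 s.
At the end, for the whole second after the job is handed in: the cap stands right way up (within 6 degrees) flat on the floor of the dish (its underside within 3 mm of it), its centre within 60 mm along and 45 mm across of the dish's centre, and is at rest (angle between cap's own z axis and vertical below 0.1 rad and z of cap in the frame of dish between 0.001 and 0.006 m and x of cap in the frame of dish between -0.06 and 0.06 m and y of cap in the frame of dish between -0.045 and 0.045 m and linear speed of cap below 0.01 m/s); the robot touches nothing.
It fails at once if the cap is forced against its lock, stop or neck (over 45 N of contact in all between cap and jar, of which the seal makes 10 N) (contact force between cap and tub above 45 N).
It fails at once if the cap is crushed (over 120 N of contact in all between fingers and cap) (contact force between the fingers and cap above 120 N).
It fails at once if the clip box, the glass jar or the dibber is moved by more than 20 mm (distance of any of clip_box, glass_jar, dibber from where it was at the start of the episode above 0.02 m).
It fails at once if the jar with the plain cap is pushed with more than 20 N (contact force between anything else and plain_jar above 20 N).
It fails at once if the dish is shifted by more than 30 mm (distance of dish from where it was at the start of the episode above 0.03 m).
It also fails if it takes over 67 s, if anything falls off the work surface, if the arm or the gripper's body presses on something with over 40 N, if the wrist force passes 120 N, or if a joint passes its speed limit or range.

## Working session

There is one attempt and no reset: what is moved stays moved. The work goes in short steps, Python scripts to look and compute and a tool call to move; the robot and the scene stay as the last step left them, time stands still between calls to the robot, and variables do not carry over. Pictures are saved under pics/ and viewed, at most 10 in all, crops included, and the job is handed in when it is done.

Besides the shell and the picture viewer there is one more tool, called after ">>>" as a command line: name --argument value ..., lists and objects as JSON in quotes. step_arm: Moves the arm, as the interface text tells. Its arguments: {"type":"object","properties":{"targets":{"type":"array","items":{"type":"number"}},"squeeze":{"type":"number"}},"required":["targets"]}

```bash
mkdir -p pics; ls; cat > h.py <<'E'
from station import *
import numpy as np, cv2
from scipy.spatial.transform import Rotation as R
def w(p,c): return (p['extrinsics']@np.r_[np.array(c,float),1])[:3]
def pts(p,mask=None):
    d=p['depth']; v,u=np.nonzero((d>0) if mask is None else (mask&(d>0))); z=d[v,u]; K=p['mtx']
    c=np.stack([(u-K[0,2])*z/K[0,0],-(v-K[1,2])*z/K[1,1],-z,np.ones_like(z)])
    return (p['extrinsics']@c)[:3].T,u,v
E
python3 - <<'E'
from h import *
s=read_state(); print({k:np.round(v,3) for k,v in s.items()})
for n in ('top','side'):
    p=snapshot(n); cv2.imwrite(f'pics/{n}0.png',p['frame'])
    for t in ['cap','tub','neck_base','dish','plain_jar','clip_box','glass_jar','dibber']:
        for r in tip_of(p,t):
            print(n,t,round(r['confidence'],2),np.round(w(p,r['position'])), np.round(r['position']))
E
```

```text
pics
{'time_s': np.float64(0.0), 'q': array([-1.353,  0.221,  1.528,  0.   ,  1.395, -0.126]), 'joint_vel': array([ 0.   ,  0.001, -0.   ,  0.001, -0.001, -0.001]), 'joint_efforts': array([ 1.0000e-03, -4.9461e+01, -3.8738e+01,  7.0000e-02,  5.7000e-02,
       -0.0000e+00]), 'tool_pos': array([ 210.534, -587.837,  229.44 ]), 'ee_rot': array([-0.001,  0.985,  0.171, -0.   ]), 'force': array([-0.082,  0.06 , -0.631]), 'torque': array([ 0.011, -0.029, -0.064]), 'finger_force': np.float64(0.0), 'finger_gap': np.float64(86.886)}
top cap 0.77 [ 503. -230.  121.] [  322.   -43. -1330.]
top tub 0.69 [ 500. -229.   12.] [  323.   -55. -1440.]
top neck_base 0.68 [ 507. -231.  125.] [  323.   -39. -1327.]
top dish 0.95 [294. 202.   2.] [ -104.  -268. -1438.]
top dish 0.85 [544. 109.  -5.] [  -15.   -19. -1466.]
top dish 0.75 [783. 296.   2.] [ -206.   217. -1484.]
top plain_jar 0.62 [ 480. -116.   13.] [  211.   -78. -1439.]
top glass_jar 0.57 [745. -90.  -1.] [  181.   185. -1476.]
top dibber 0.62 [595. 424.  -0.] [ -331.    27. -1471.]
side cap 0.79 [ 505. -228.  126.] [  168.   164. -1281.]
side tub 0.27 [755.  69.   2.] [ -176.   -40. -1204.]
side neck_base 0.7 [ 511. -230.  126.] [  163.   167. -1284.]
side dish 0.74 [782. 293.   2.] [ -286.  -152. -1041.]
side dish 0.63 [299. 205.  -1.] [ 194. -212. -958.]
side dish 0.61 [550. 106.  -2.] [    0.  -107. -1113.]
side plain_jar 0.73 [ 509. -228.  123.] [  164.   163. -1284.]
side plain_jar 0.58 [ 480. -115.   15.] [  149.     8. -1250.]
side clip_box 0.6 [756.  69.   1.] [ -176.   -41. -1205.]
side clip_box 0.47 [743. -89.   0.] [ -104.    38. -1321.]
side glass_jar 0.57 [744. -87.  -0.] [ -106.    37. -1320.]
side glass_jar 0.48 [553. 106.  -3.] [   -3.  -107. -1114.]
side dibber 0.8 [597. 421.   1.] [-163. -260. -886.]
side dibber 0.3 [ 484. -117.   17.] [  146.    11. -1252.]
```

View pics/top0.png

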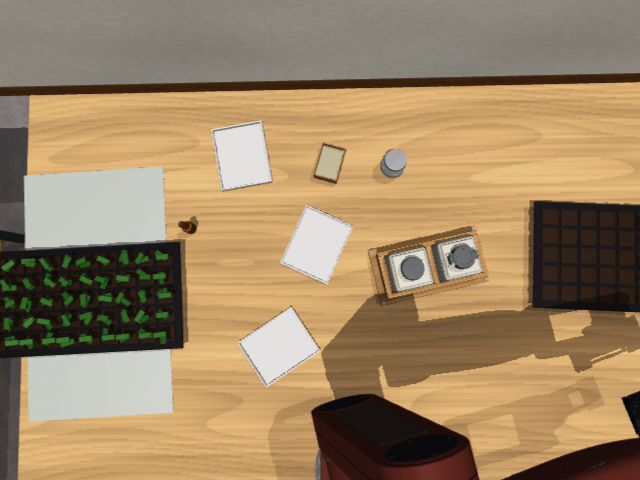

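View pics/side0.png

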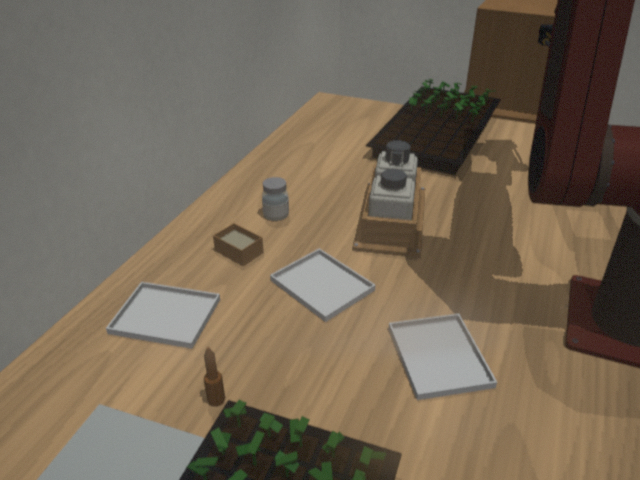

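Dish look-alikes in the top picture: (242,155), (317,244) and (279,345). The one farthest right is (317,244), about (547,107). There are two caps: plain at (412,268) and tabbed at (462,257). I'll check with a close crop.

```bash
python3 - <<'E'
from h import *
p=snapshot('top'); cv2.imwrite('pics/c1.png',cv2.resize(p['frame'][215:315,270:500],None,fx=3.4,fy=3.4,interpolation=cv2.INTER_CUBIC))
P,u,v=pts(p)
for t in ['cap','tub','plain_jar','dish']:
    for r in regions_of(p,t):
        Q,a,b=pts(p,r['region']); 
        print(t,round(r['confidence'],2),len(Q),a.mean(),b.mean(),Q.mean(0).round(),np.percentile(Q,[2,50,98],axis=0).round().tolist(), cv2.minAreaRect(Q[:,:2].astype(np.float32)))
# rim of rack (wood) orientation: points z 20..90 near
m=(P[:,2]>35)&(P[:,2]<200)&(np.hypot(P[:,0]-492,P[:,1]+172)<160); print(cv2.minAreaRect(P[m][:,:2].astype(np.float32)),np.percentile(P[m][:,2],[5,50,95,99.5]))
q=snapshot('wrist'); s=read_state()
T=np.eye(4); T[:3,:3]=R.from_quat(np.roll(s['ee_rot'],-1)).as_matrix(); T[:3,3]=s['tool_pos']
print((np.linalg.inv(T)@q['extrinsics']).round(3), q['mtx'])
E
```

```text
cap 0.81 447 462.4697986577181 256.3422818791946 [ 503. -225.  157.] [[481.0, -253.0, 147.0], [503.0, -225.0, 157.0], [526.0, -198.0, 163.0]] ((503.34735107421875, -226.12249755859375), (49.133056640625, 51.225460052490234), 53.74254608154297)
tub 0.67 1189 453.0302775441547 258.9882253994954 [ 500. -214.  110.] [[456.0, -271.0, 42.0], [496.0, -205.0, 117.0], [548.0, -177.0, 129.0]] ((503.4220275878906, -224.4976043701172), (94.79039001464844, 98.47154998779297), 12.283177375793457)
plain_jar 0.93 1653 408.3502722323049 268.97701149425285 [ 478. -108.  121.] [[433.0, -157.0, 44.0], [477.0, -107.0, 121.0], [526.0, -65.0, 151.0]] ((481.2569274902344, -116.03448486328125), (95.35363006591797, 97.76791381835938), 10.591817855834961)
dish 0.82 3436 277.9860302677532 346.61117578579746 [295. 204.   4.] [[216.0, 120.0, -3.0], [295.0, 204.0, 4.0], [372.0, 288.0, 16.0]] ((294.8148498535156, 205.01718139648438), (131.95046997070312, 163.9877471923828), 32.89210510253906)
dish 0.72 3244 240.94235511713933 155.26972872996302 [780. 295.   4.] [[699.0, 229.0, -4.0], [780.0, 295.0, 3.0], [859.0, 36
[... 155 characters left out ...]
019431988 [549. 106.   4.] [[468.0, 32.0, -4.0], [548.0, 106.0, 3.0], [632.0, 182.0, 16.0]] ((549.9964599609375, 106.19145202636719), (134.51824951171875, 166.14173889160156), 66.11479949951172)
((491.2660827636719, -170.9123992919922), (112.09236907958984, 245.40310668945312), 12.044466018676758) [ 67.80129112 115.03786663 156.98535103 161.85831534]
[[-1.00000e-03  9.67000e-01  2.56000e-01  7.13580e+01]
 [ 1.00000e+00  2.00000e-03 -0.00000e+00 -4.20000e-02]
 [-1.00000e-03  2.56000e-01 -9.67000e-01 -1.52892e+02]
 [ 0.00000e+00  0.00000e+00  0.00000e+00  1.00000e+00]] [[409.77123917   0.         320.97794227]
 [  0.         409.77123917 238.01391186]
 [  0.           0.           1.        ]]
```

View pics/c1.png

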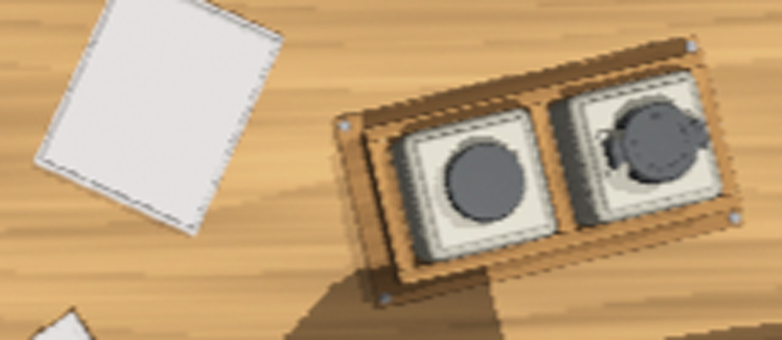

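Crop: the tabbed cap is at (655,140), with tabs at about (612,155) and (700,130), so they point along the rack's length. The jar yaw is about 12°. The plain cap is at (485,180). I'm moving above the tabbed cap.

>>> step_arm --targets '[2.65,-1.6,-0.35,0,0,0,8.7,2.65,-1.6,-0.35,0,0,0,8.7,2.65,-1.6,-0.35,0,0,0,8.7,2.65,-1.6,-0.35,0,0,0,8.7,2.65,-1.6,-0.35,0,0,0,8.7]'

```text
time_s: 1.62
tool_pos: [309.1, -467.3, 248.2]
ee_rot: [0.0, 0.985, 0.171, 0.0]
force: [0.5, -1.3, 0.7]
finger_gap: 86.8
finger_force: 0.0
```

>>> step_arm --targets '[2.65,-1.6,-0.35,0,0,0,8.7,2.65,-1.6,-0.35,0,0,0,8.7,2.65,-1.6,-0.35,0,0,0,8.7,2.65,-1.6,-0.35,0,0,0,8.7,2.65,-1.6,-0.35,0,0,0,8.7]'

```text
time_s: 2.03
tool_pos: [407.0, -347.2, 265.9]
ee_rot: [0.0, 0.985, 0.171, 0.0]
force: [-0.2, 0.2, -0.1]
finger_gap: 87.0
finger_force: 0.0
```

>>> step_arm --targets '[2.65,-1.6,-0.35,0,0,0,8.7,2.65,-1.6,-0.35,0,0,0,8.7,2.65,-1.6,-0.35,0,0,0,8.7,2.65,-1.6,-0.35,0,0,0,8.7,2.65,-1.6,-0.35,0,0,0,8.7]'

```text
time_s: 2.45
tool_pos: [504.8, -227.1, 283.4]
ee_rot: [0.0, 0.985, 0.171, 0.0]
force: [0.5, -0.7, 0.0]
finger_gap: 87.1
finger_force: 0.0
```

>>> step_arm --targets '[0,0,0,0,0,0.067,8.7,0,0,0,0,0,0.067,8.7,0,0,0,0,0,0,8.7,0,0,0,0,0,0,8.7]'

```text
time_s: 2.78
tool_pos: [504.0, -228.4, 283.0]
ee_rot: [-0.0, 0.994, 0.106, -0.0]
force: [0.4, -0.4, 0.6]
finger_gap: 87.2
finger_force: 0.0
```

```bash
cat > look.py <<'E'
from h import *
import sys
p=snapshot('wrist'); s=read_state(); cv2.imwrite(sys.argv[1],p['frame'])
M=R.from_quat(np.roll(s['ee_rot'],-1)).as_matrix()
print(s['tool_pos'].round(1),'yaw',np.degrees(np.arctan2(M[1,0],M[0,0])).round(2),'z',M[:,2].round(3),'F',s['force'].round(1),s['q'].round(2))
for t in sys.argv[2:]:
    for r in tip_of(p,t): print('tip',t,round(r['confidence'],2),w(p,r['position']).round(1))
    for r in regions_of(p,t):
        Q,a,b=pts(p,r['region']); zt=np.percentile(Q[:,2],95); k=np.abs(Q[:,2]-zt)<4
        print('reg',t,round(r['confidence'],2),len(Q),a.mean().round(),b.mean().round(),'ztop',zt.round(1),'top',cv2.minAreaRect(Q[k][:,:2].astype(np.float32)),cv2.minAreaRect(Q[:,:2].astype(np.float32)))
E
python3 look.py pics/w1.png cap tub plain_jar
```

```text
[ 503.9 -228.6  283. ] yaw 12.12 z [-0. -0. -1.] F [0.5 0.2 0.4] [-0.57  0.02  1.65 -0.    1.47  0.79]
tip cap 0.78 [ 502.9 -231.4  122.5]
reg cap 0.59 4888 323.0 229.0 ztop 158.0 top ((505.37017822265625, -230.0048370361328), (54.095890045166016, 52.438655853271484), 60.10539627075195) ((501.2904357910156, -229.5924072265625), (63.42303466796875, 61.072914123535156), 61.804237365722656)
tip tub 0.83 [ 506.2 -228.3    9.8]
reg tub 0.8 7412 323.0 205.0 ztop 121.9 top ((505.6302185058594, -229.32281494140625), (75.55001831054688, 75.86860656738281), 11.929654121398926) ((486.21978759765625, -233.34451293945312), (131.99378967285156, 104.50198364257812), 11.911909103393555)
reg tub 0.36 12193 36.0 86.0 ztop 12.4 top ((540.4490966796875, 82.53583526611328), (84.59330749511719, 161.0152587890625), 64.75191497802734) ((541.564697265625, 92.61961364746094), (103.1492919921875, 170.23992919921875), 64.48111724853516)
tip plain_jar 0.66 [ 480.8 -119.3    8.8]
reg plain_jar 0.61 7322 322.0 205.0 ztop 121.9 top ((505.6302185058594, -229.32281494140625), (75.55001831054688, 75.86860656738281), 11.929654121398926) ((486.3653564453125, -233.33860778808594), (129.7524871826172, 104.34194946289062), 11.686328887939453)
reg plain_jar 0.59 13456 188.0 213.0 ztop 147.2 top ((481.2813415527344, -116.15730285644531), (52.50099182128906, 53.00911331176758), 57.49635696411133) ((465.57061767578125, -89.12633514404297), (107.8616943359375, 172.10052490234375), 30.952136993408203)
```

View pics/w1.png

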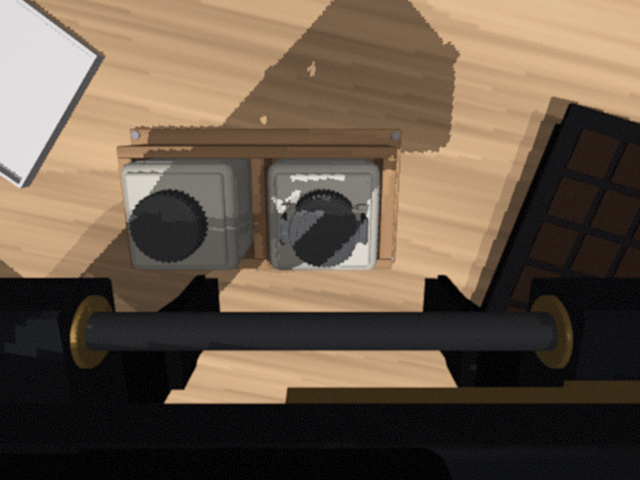

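```bash
python3 - <<'E'
import station; print([x for x in dir(station) if x[0]!='_'])
from h import *
p=snapshot('wrist'); s=read_state()
P,u,v=pts(p)
M=R.from_quat(np.roll(s['ee_rot'],-1)).as_matrix(); L=(P-s['tool_pos'])@M
m=(np.abs(L[:,2])<60)&(np.abs(L[:,0])<60)&(np.abs(L[:,1])<70)
for y0,y1 in ((-70,-42),(42,70)):
    k=m&(L[:,1]>y0)&(L[:,1]<y1); Q=L[k]
    print(k.sum(), np.percentile(Q[:,2],[50,90,99,100]).round(1)); 
    f=Q[Q[:,2]>np.percentile(Q[:,2],97)]; print(f.min(0).round(1),f.max(0).round(1))
c=(np.array([505.3,-229.8,0])-s['tool_pos'])@M; print('to cap in tool mm',c.round(1))
E
```

```text
['IKError', 'finish_job', 'nose_length', 'read_state', 'regions_of', 'snapshot', 'tip_of']
4306 [-39.7  -1.2   8.3  10.2]
[ -3.6 -52.7   6.2] [ 12.7 -43.4  10.2]
3752 [-39.    0.    8.3  10.1]
[-3.8 42.7  6.4] [12.7 52.  10.1]
to cap in tool mm [  1.2   1.3 283. ]
```

>>> step_arm --targets '[0.12,0.13,2.4,0,0,0,8.7,0,0,2.4,0,0,0,8.7,0,0,2.4,0,0,0,8.7,0,0,2.4,0,0,0,8.7,0,0,1.8,0,0,0,8.7]'

```text
time_s: 3.6
tool_pos: [504.6, -229.1, 166.9]
ee_rot: [-0.001, 0.994, 0.105, -0.001]
force: [-0.4, 1.2, -0.1]
finger_gap: 87.0
finger_force: 0.0
```

```bash
python3 -c "
from station import *
print(nose_length)"; python3 look.py pics/w2.png cap
```

```text
8.0
[ 502.8 -228.   163.2] yaw 12.02 z [-0.006  0.004 -1.   ] F [-1.4  0.8 -2.8] [-0.57  0.11  1.78 -0.    1.26  0.79]
tip cap 0.95 [ 506.7 -231.4  123.2]
reg cap 0.86 9679 323.0 275.0 ztop 157.8 top ((515.577880859375, -226.99032592773438), (32.62105178833008, 59.57721710205078), 12.072678565979004) ((511.7198486328125, -227.90013122558594), (55.200401306152344, 78.66866302490234), 13.465754508972168)
```

>>> step_arm --targets '[0,0,0,0,0,0,8.7,0,0,0,0,0,0,8.7]'

```text
time_s: 3.92
tool_pos: [506.5, -230.2, 171.1]
ee_rot: [0.001, 0.995, 0.105, 0.001]
force: [0.4, -0.5, 0.7]
finger_gap: 87.2
finger_force: 0.0
```

```bash
python3 look.py pics/w3.png cap
```

```text
[ 506.5 -230.2  171.1] yaw 12.02 z [ 0.003 -0.002 -1.   ] F [ 1.2 -0.  -0.3] [-0.57  0.1   1.77  0.    1.26  0.79]
tip cap 0.59 [ 509.8 -230.3  121.7]
reg cap 0.73 9357 319.0 276.0 ztop 157.8 top ((515.3465576171875, -227.28309631347656), (33.07887268066406, 59.84028625488281), 12.602031707763672) ((513.848388671875, -227.04393005371094), (53.02741622924805, 78.31653594970703), 12.936650276184082)
```

View pics/w3.png

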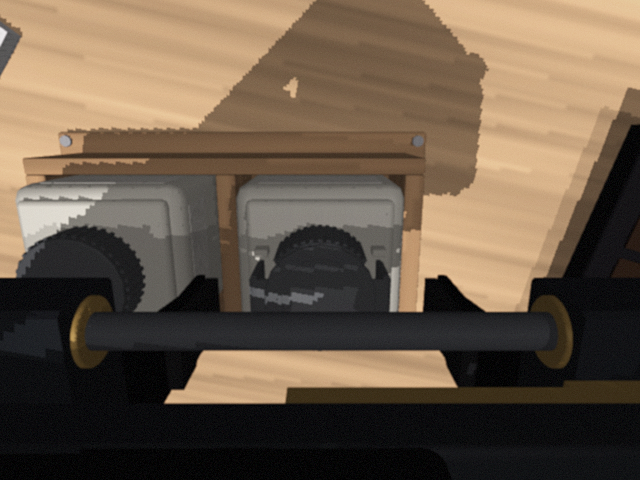

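>>> step_arm --targets '[0,0,0.3,0,0,0,8.7,0,0,0.6,0,0,0,8.7,0,0,0.6,0,0,0,8.7,0,0,0.6,0,0,0,8.7,0,0,0.4,0,0,0,8.7]'

```text
time_s: 4.48
tool_pos: [504.9, -229.1, 142.6]
ee_rot: [-0.001, 0.995, 0.105, -0.001]
force: [0.2, -0.1, 0.1]
finger_gap: 87.0
finger_force: 0.0
```

>>> step_arm --targets '[0,0,0.25,0,0,0,8.7,0,0,0.15,0,0,0,8.7,0,0,0,0,0,0,8.7,0,0,0,0,0,0,8.7,0,0,0,0,0,0,8.7]'

```text
time_s: 4.9
tool_pos: [505.7, -229.7, 140.4]
ee_rot: [0.0, 0.995, 0.105, 0.0]
force: [-0.3, -0.0, 0.4]
finger_gap: 87.2
finger_force: 0.0
```

>>> step_arm --targets '[0,0,0,0,0,0,8.7,0,0,0,0,0,0,8.7,0,0,0,0,0,0,8.7]'

```text
time_s: 5.15
tool_pos: [505.6, -229.6, 140.3]
ee_rot: [0.0, 0.995, 0.105, 0.0]
force: [0.6, 0.1, -0.3]
finger_gap: 86.9
finger_force: 0.0
```

```bash
python3 look.py pics/w4.png cap
```

```text
[ 505.5 -229.6  140.2] yaw 12.02 z [ 0. -0. -1.] F [1.  0.2 0.9] [-0.57  0.14  1.8   0.    1.21  0.79]
tip cap 0.67 [ 506.8 -229.   120.8]
reg cap 0.73 11742 321.0 308.0 ztop 157.8 top ((505.7044372558594, -229.5598602294922), (49.25849151611328, 52.98443603515625), 83.72002410888672) ((457.4388732910156, -239.0352783203125), (167.4561004638672, 82.82283020019531), 11.164079666137695)
```

>>> step_arm --targets '[0,0,0,0,0,0,6.6,0,0,0,0,0,0,6.6,0,0,0,0,0,0,6.2,0,0,0,0,0,0,6.0,0,0,0,0,0,0,5.8]' --squeeze 25

```text
time_s: 5.72
tool_pos: [505.4, -229.5, 140.0]
ee_rot: [0.0, 0.995, 0.105, -0.0]
force: [-0.2, -1.7, -0.7]
finger_gap: 62.4
finger_force: 1.4
```

>>> step_arm --targets '[0,0,0,0,0,0,5.5,0,0,0,0,0,0,5.3,0,0,0,0,0,0,5.1,0,0,0,0,0,0,4.9,0,0,0,0,0,0,4.7]'

```text
time_s: 6.13
tool_pos: [505.6, -229.8, 140.2]
ee_rot: [0.0, 0.995, 0.105, 0.0]
force: [0.0, -2.2, -0.4]
finger_gap: 51.5
finger_force: 25.0
```

>>> step_arm --targets '[0,0,0,0,0,0,4.5,0,0,0,0,0,0,4.5,0,0,0,0,0,0,4.5]'

```text
time_s: 6.38
tool_pos: [505.5, -229.8, 140.2]
ee_rot: [0.0, 0.995, 0.105, 0.0]
force: [-0.7, -2.7, 0.8]
finger_gap: 51.0
finger_force: 25.0
```

```bash
cat > st.py <<'E'
from h import *
s=read_state(); M=R.from_quat(np.roll(s['ee_rot'],-1)).as_matrix()
print(s['time_s'],s['tool_pos'].round(1),'yaw',np.degrees(np.arctan2(M[1,0],M[0,0])).round(2),'F',s['force'].round(1),'T',s['torque'].round(3),'gap',s['finger_gap'].round(1),s['finger_force'].round(1),s['joint_efforts'].round(2)[-3:],s['q'][-1].round(2))
E
python3 st.py
```

```text
Traceback (most recent call last):
  File "st.py", line 3, in <module>
    print(s['time_s'],s['tool_pos'].round(1),'yaw',np.degrees(np.arctan2(M[1,0],M[0,0])).round(2),'F',s['force'].round(1),'T',s['torque'].round(3),'gap',s['finger_gap'].round(1),s['finger_force'].round(1),s['joint_efforts'].round(2)[-3:],s['q'][-1].round(2))
                                                                                                                                                         ^^^^^^^^^^^^^^^^^^^^^
AttributeError: 'float' object has no attribute 'round'
```

```bash
sed -i "s/s\['finger_gap'\].round(1),s\['finger_force'\].round(1)/round(s['finger_gap'],1),round(s['finger_force'],1)/" st.py; python3 st.py
```

```text
6.3833 [ 505.5 -229.8  140.2] yaw 12.02 F [-0.7 -2.7  0.8] T [-0.495  0.037 -0.012] gap 51.0 25.0 [0.79 0.43 0.  ] 0.79
```

>>> step_arm --targets '[0,0,0,0,0,-0.02,4.5,0,0,0,0,0,-0.02,4.5,0,0,0,0,0,-0.02,4.5]'

```text
time_s: 6.63
tool_pos: [505.6, -229.4, 140.2]
ee_rot: [-0.0, 0.991, 0.136, 0.0]
force: [-0.5, -1.5, 1.7]
finger_gap: 51.4
finger_force: 25.0
```

```bash
python3 st.py
```

```text
6.6333 [ 505.6 -229.4  140.2] yaw 15.58 F [-0.5 -1.5  1.7] T [-0.201  0.073 -0.076] gap 51.4 25.0 [0.37 0.13 0.27] 0.73
```

>>> step_arm --targets '[0,0,0,0,0,-0.02,4.5,0,0,0,0,0,-0.02,4.5,0,0,0,0,0,-0.02,4.5,0,0,0,0,0,-0.02,4.5,0,0,0,0,0,-0.02,4.5]'

```text
time_s: 7.05
tool_pos: [505.5, -229.3, 140.2]
ee_rot: [-0.0, 0.983, 0.185, 0.0]
force: [-0.8, 0.4, 3.5]
finger_gap: 51.1
finger_force: 25.0
```

```bash
python3 st.py
```

```text
7.05 [ 505.5 -229.3  140.2] yaw 21.31 F [-0.8  0.4  3.5] T [ 0.08   0.019 -0.062] gap 51.1 25.0 [-0.05 -0.2   0.27] 0.63
```

>>> step_arm --targets '[0,0,0,0,0,-0.02,4.5,0,0,0,0,0,-0.02,4.5,0,0,0,0,0,-0.02,4.5,0,0,0,0,0,-0.02,4.5,0,0,0,0,0,-0.02,4.5]'

```text
time_s: 7.47
tool_pos: [505.5, -229.5, 140.1]
ee_rot: [0.0, 0.972, 0.234, 0.0]
force: [0.2, 1.0, 4.0]
finger_gap: 51.7
finger_force: 25.0
```

```bash
python3 st.py
```

```text
7.4667 [ 505.5 -229.5  140.1] yaw 27.03 F [0.2 1.  4. ] T [ 0.124  0.012 -0.057] gap 51.7 25.0 [-0.14 -0.22  0.27] 0.53
```

>>> step_arm --targets '[0,0,0,0,0,-0.02,4.5,0,0,0,0,0,-0.02,4.5,0,0,0,0,0,-0.02,4.5,0,0,0,0,0,-0.02,4.5,0,0,0,0,0,-0.02,4.5]'

```text
time_s: 7.88
tool_pos: [505.5, -229.6, 140.2]
ee_rot: [0.0, 0.959, 0.282, 0.0]
force: [-0.1, 0.3, 3.5]
finger_gap: 51.2
finger_force: 25.0
```

```bash
python3 st.py
```

```text
7.8833 [ 505.5 -229.6  140.2] yaw 32.76 F [-0.1  0.3  3.5] T [ 0.089  0.032 -0.03 ] gap 51.2 25.0 [-0.04 -0.11  0.28] 0.43
```

>>> step_arm --targets '[0,0,0,0,0,-0.02,4.5,0,0,0,0,0,-0.02,4.5,0,0,0,0,0,-0.02,4.5,0,0,0,0,0,-0.02,4.5]'

```text
time_s: 8.22
tool_pos: [505.5, -229.6, 140.1]
ee_rot: [0.0, 0.947, 0.32, 0.0]
force: [-0.5, 0.4, 4.9]
finger_gap: 51.3
finger_force: 25.0
```

```bash
python3 st.py
```

```text
8.2167 [ 505.5 -229.6  140.1] yaw 37.34 F [-0.5  0.4  4.9] T [ 0.021 -0.06  -0.082] gap 51.3 25.0 [ 0.03 -0.07  0.28] 0.35
```

>>> step_arm --targets '[0,0,0,0,0,-0.02,4.5,0,0,0,0,0,-0.02,4.5,0,0,0,0,0,-0.02,4.5,0,0,0,0,0,-0.02,4.5]'

```text
time_s: 8.55
tool_pos: [505.5, -229.5, 140.1]
ee_rot: [0.0, 0.934, 0.358, 0.0]
force: [-0.6, 0.3, 4.6]
finger_gap: 51.0
finger_force: 25.0
```

```bash
python3 st.py
```

```text
8.55 [ 505.5 -229.5  140.1] yaw 41.93 F [-0.6  0.3  4.6] T [ 0.011  0.025 -0.029] gap 51.0 25.0 [ 0.04 -0.06  0.28] 0.27
```

>>> step_arm --targets '[0,0,0,0,0,-0.02,4.5,0,0,0,0,0,-0.02,4.5,0,0,0,0,0,-0.02,4.5,0,0,0,0,0,-0.02,4.5]'

```text
time_s: 8.88
tool_pos: [505.5, -229.5, 140.1]
ee_rot: [0.0, 0.919, 0.395, 0.0]
force: [-0.7, 0.2, 4.9]
finger_gap: 51.3
finger_force: 25.0
```

```bash
python3 st.py
```

```text
8.8833 [ 505.5 -229.5  140.1] yaw 46.51 F [-0.7  0.2  4.9] T [ 0.046 -0.002 -0.036] gap 51.3 25.0 [ 0.03 -0.08  0.28] 0.19
```

>>> step_arm --targets '[0,0,0,0,0,-0.02,4.5,0,0,0,0,0,-0.02,4.5]'

```text
time_s: 9.05
tool_pos: [505.5, -229.5, 140.1]
ee_rot: [0.0, 0.911, 0.413, 0.0]
force: [0.1, 0.0, 5.5]
finger_gap: 51.3
finger_force: 25.0
```

```bash
python3 st.py
```

```text
9.05 [ 505.5 -229.5  140.1] yaw 48.8 F [0.1 0.  5.5] T [ 0.045 -0.042 -0.066] gap 51.3 25.0 [ 0.02 -0.08  0.28] 0.15
```

>>> step_arm --targets '[0,0,0,0,0,-0.02,4.5,0,0,0,0,0,-0.02,4.5]'

```text
time_s: 9.22
tool_pos: [505.5, -229.5, 140.1]
ee_rot: [0.0, 0.902, 0.431, 0.0]
force: [-0.6, 0.1, 5.4]
finger_gap: 51.2
finger_force: 25.0
```

```bash
python3 st.py
```

```text
9.2167 [ 505.5 -229.5  140.1] yaw 51.09 F [-0.6  0.1  5.4] T [0.042 0.004 0.004] gap 51.2 25.0 [ 0.02 -0.08  0.28] 0.11
```

>>> step_arm --targets '[0,0,0,0,0,-0.02,4.5,0,0,0,0,0,-0.02,4.5]'

```text
time_s: 9.38
tool_pos: [505.5, -229.5, 140.1]
ee_rot: [0.0, 0.893, 0.449, 0.0]
force: [0.4, 0.4, 5.9]
finger_gap: 51.4
finger_force: 25.0
```

```bash
python3 st.py
```

```text
9.3833 [ 505.5 -229.5  140.1] yaw 53.39 F [0.4 0.4 5.9] T [-0.021  0.015 -0.014] gap 51.4 25.0 [ 0.01 -0.08  0.28] 0.07
```

>>> step_arm --targets '[0,0,0,0,0,-0.02,4.5,0,0,0,0,0,-0.02,4.5]'

```text
time_s: 9.55
tool_pos: [505.5, -229.5, 140.1]
ee_rot: [0.0, 0.884, 0.467, 0.0]
force: [-0.8, 1.3, 5.1]
finger_gap: 51.5
finger_force: 25.0
```

```bash
python3 st.py
```

```text
9.55 [ 505.5 -229.5  140.1] yaw 55.68 F [-0.8  1.3  5.1] T [ 0.034  0.031 -0.071] gap 51.5 25.0 [ 0.01 -0.08  0.28] 0.03
```

>>> step_arm --targets '[0,0,0,0,0,-0.02,4.5,0,0,0,0,0,-0.02,4.5]'

```text
time_s: 9.72
tool_pos: [505.5, -229.5, 140.1]
ee_rot: [0.0, 0.875, 0.485, 0.0]
force: [0.7, 0.1, 4.8]
finger_gap: 51.7
finger_force: 25.0
```

```bash
python3 st.py
```

```text
9.7167 [ 505.5 -229.5  140.1] yaw 57.97 F [0.7 0.1 4.8] T [ 0.048 -0.042 -0.014] gap 51.7 25.0 [ 0.01 -0.07  0.28] -0.01
```

>>> step_arm --targets '[0,0,0,0,0,-0.02,4.5,0,0,0,0,0,-0.02,4.5]'

```text
time_s: 9.88
tool_pos: [505.5, -229.5, 140.1]
ee_rot: [0.0, 0.865, 0.502, 0.0]
force: [-0.2, 1.2, 4.7]
finger_gap: 51.5
finger_force: 25.0
```

```bash
python3 st.py
```

```text
9.8833 [ 505.5 -229.5  140.1] yaw 60.26 F [-0.2  1.2  4.7] T [-0.012 -0.096 -0.061] gap 51.5 25.0 [ 0.01 -0.07  0.28] -0.05
```

>>> step_arm --targets '[0,0,0,0,0,-0.02,4.5,0,0,0,0,0,-0.02,4.5]'

```text
time_s: 10.05
tool_pos: [505.5, -229.5, 140.1]
ee_rot: [0.0, 0.855, 0.519, 0.0]
force: [-0.9, 0.7, 5.1]
finger_gap: 51.0
finger_force: 25.0
```

```bash
python3 st.py; python3 look.py pics/w5.png cap
```

```text
10.05 [ 505.5 -229.5  140.1] yaw 62.55 F [-0.9  0.7  5.1] T [ 0.026 -0.115 -0.051] gap 51.0 25.0 [ 0.   -0.07  0.28] -0.09
[ 505.5 -229.5  140.1] yaw 62.63 z [ 0. -0. -1.] F [-0.3  0.6  5.2] [-0.57  0.14  1.8   0.    1.21 -0.09]
tip cap 0.78 [ 505.3 -231.   123.6]
reg cap 0.97 10862 320.0 308.0 ztop 157.8 top ((505.6551208496094, -228.57130432128906), (51.106666564941406, 47.42558288574219), 59.562828063964844) ((472.90704345703125, -269.6907043457031), (152.8981475830078, 80.90745544433594), 65.93315887451172)
```

View pics/w5.png

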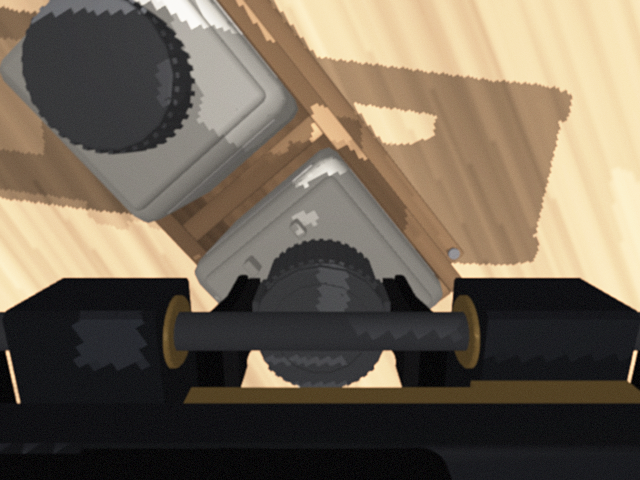

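The cap (320,308) turns with the pads. The jar's ribs at (250,262) and (305,222) show where the tabs started. I'll keep turning.

>>> step_arm --targets '[0,0,0,0,0,-0.02,4.5,0,0,0,0,0,-0.02,4.5]'

```text
time_s: 10.37
tool_pos: [505.5, -229.5, 140.1]
ee_rot: [0.0, 0.844, 0.536, 0.0]
force: [0.4, -0.2, 4.6]
finger_gap: 51.2
finger_force: 25.0
```

```bash
python3 st.py
```

```text
10.3667 [ 505.5 -229.5  140.1] yaw 64.84 F [ 0.4 -0.2  4.6] T [0.061 0.016 0.   ] gap 51.2 25.0 [ 0.   -0.07  0.32] -0.13
```

>>> step_arm --targets '[0,0,0,0,0,-0.02,4.5,0,0,0,0,0,-0.02,4.5]'

```text
time_s: 10.53
tool_pos: [505.5, -229.5, 140.1]
ee_rot: [0.0, 0.833, 0.553, 0.0]
force: [-0.7, 0.9, 5.6]
finger_gap: 51.8
finger_force: 25.0
```

```bash
python3 st.py
```

```text
10.5333 [ 505.5 -229.5  140.1] yaw 67.14 F [-0.7  0.9  5.6] T [-0.006 -0.051 -0.064] gap 51.8 25.0 [-0.   -0.06  0.28] -0.17
```

>>> step_arm --targets '[0,0,0,0,0,-0.02,4.5,0,0,0,0,0,-0.02,4.5]'

```text
time_s: 10.7
tool_pos: [505.5, -229.5, 140.1]
ee_rot: [0.0, 0.822, 0.57, 0.0]
force: [0.3, 0.4, 4.9]
finger_gap: 51.5
finger_force: 25.0
```

```bash
python3 st.py
```

```text
10.7 [ 505.5 -229.5  140.1] yaw 69.43 F [0.3 0.4 4.9] T [ 0.054 -0.018 -0.077] gap 51.5 25.0 [-0.   -0.06  0.28] -0.21
```

>>> step_arm --targets '[0,0,0,0,0,-0.02,4.5,0,0,0,0,0,-0.02,4.5]'

```text
time_s: 10.87
tool_pos: [505.5, -229.5, 140.1]
ee_rot: [0.0, 0.81, 0.586, 0.0]
force: [-0.7, -0.2, 5.6]
finger_gap: 51.5
finger_force: 25.0
```

```bash
python3 st.py
```

```text
10.8667 [ 505.5 -229.5  140.1] yaw 71.72 F [-0.7 -0.2  5.6] T [-0.042 -0.024 -0.04 ] gap 51.5 25.0 [-0.   -0.06  0.28] -0.25
```

>>> step_arm --targets '[0,0,0,0,0,-0.02,4.5,0,0,0,0,0,-0.02,4.5]'

```text
time_s: 11.03
tool_pos: [505.5, -229.5, 140.1]
ee_rot: [0.0, 0.799, 0.602, 0.0]
force: [0.2, 0.2, 4.6]
finger_gap: 51.4
finger_force: 25.0
```

```bash
python3 st.py
```

```text
11.0333 [ 505.5 -229.5  140.1] yaw 74.02 F [0.2 0.2 4.6] T [ 0.086 -0.064 -0.079] gap 51.4 25.0 [-0.03 -0.07  0.27] -0.29
```

>>> step_arm --targets '[0,0,0,0,0,-0.02,4.5]'

```text
time_s: 11.12
tool_pos: [505.5, -229.4, 140.1]
ee_rot: [-0.0, 0.792, 0.61, 0.0]
force: [-0.0, 0.6, 4.6]
finger_gap: 51.6
finger_force: 25.0
```

```bash
python3 st.py
```

```text
11.1167 [ 505.5 -229.4  140.1] yaw 75.16 F [-0.   0.6  4.6] T [ 0.087 -0.043 -0.025] gap 51.6 25.0 [-0.08 -0.09  0.27] -0.31
```

>>> step_arm --targets '[0,0,0,0,0,-0.02,4.5]'

```text
time_s: 11.2
tool_pos: [505.5, -229.4, 140.1]
ee_rot: [-0.0, 0.786, 0.618, 0.0]
force: [0.0, 0.3, 5.2]
finger_gap: 51.4
finger_force: 25.0
```

```bash
python3 st.py
```

```text
11.2 [ 505.5 -229.4  140.1] yaw 76.3 F [0.  0.3 5.2] T [ 0.098 -0.027 -0.02 ] gap 51.4 25.0 [-0.12 -0.12  0.26] -0.33
```

>>> step_arm --targets '[0,0,0,0,0,-0.02,4.5]'

```text
time_s: 11.28
tool_pos: [505.5, -229.4, 140.1]
ee_rot: [-0.0, 0.78, 0.626, 0.0]
force: [-0.6, 0.5, 5.0]
finger_gap: 51.6
finger_force: 25.0
```

```bash
python3 st.py
```

```text
11.2833 [ 505.5 -229.4  140.1] yaw 77.45 F [-0.6  0.5  5. ] T [ 0.145 -0.046 -0.022] gap 51.6 25.0 [-0.16 -0.14  0.26] -0.35
```

>>> step_arm --targets '[0,0,0,0,0,-0.02,4.5]'

```text
time_s: 11.37
tool_pos: [505.5, -229.3, 140.1]
ee_rot: [-0.0, 0.774, 0.633, 0.0]
force: [-0.1, 0.5, 4.6]
finger_gap: 51.6
finger_force: 25.0
```

```bash
python3 st.py
```

```text
11.3667 [ 505.5 -229.3  140.1] yaw 78.6 F [-0.1  0.5  4.6] T [ 0.187 -0.057 -0.044] gap 51.6 25.0 [-0.2  -0.16  0.26] -0.37
```

>>> step_arm --targets '[0,0,0,0,0,-0.01,4.5]'

```text
time_s: 11.45
tool_pos: [505.5, -229.3, 140.1]
ee_rot: [-0.0, 0.771, 0.637, 0.0]
force: [-0.3, 1.1, 4.9]
finger_gap: 51.3
finger_force: 25.0
```

```bash
python3 st.py
```

```text
11.45 [ 505.5 -229.3  140.1] yaw 79.17 F [-0.3  1.1  4.9] T [ 0.113 -0.054 -0.027] gap 51.3 25.0 [-0.2  -0.17 -0.03] -0.38
```

>>> step_arm --targets '[0,0,0,0,0,-0.015,4.5,0,0,0,0,0,-0.015,4.5]'

```text
time_s: 11.62
tool_pos: [505.4, -229.3, 140.1]
ee_rot: [-0.0, 0.761, 0.649, 0.0]
force: [-1.3, 1.4, 5.4]
finger_gap: 51.6
finger_force: 25.0
```

```bash
python3 st.py
```

```text
11.6167 [ 505.4 -229.3  140.1] yaw 80.87 F [-1.3  1.4  5.4] T [ 0.126  0.055 -0.11 ] gap 51.6 25.0 [-0.13 -0.33  0.16] -0.41
```

>>> step_arm --targets '[0,0,0,0,0,-0.015,4.5]'

```text
time_s: 11.7
tool_pos: [505.3, -229.3, 140.1]
ee_rot: [-0.0, 0.756, 0.654, -0.0]
force: [-0.9, 0.8, 5.9]
finger_gap: 51.2
finger_force: 25.0
```

```bash
python3 st.py
```

```text
11.7 [ 505.3 -229.3  140.1] yaw 81.74 F [-0.9  0.8  5.9] T [ 0.165  0.214 -0.115] gap 51.2 25.0 [ 0.   -0.52  0.13] -0.42
```

>>> step_arm --targets '[0,0,0,0,0,0,4.5]'

```text
time_s: 11.78
tool_pos: [505.3, -229.3, 140.1]
ee_rot: [-0.0, 0.756, 0.654, -0.0]
force: [-1.2, 0.7, 6.0]
finger_gap: 51.8
finger_force: 25.0
```

```bash
python3 st.py
```

```text
11.7833 [ 505.3 -229.3  140.1] yaw 81.74 F [-1.2  0.7  6. ] T [ 0.11   0.091 -0.088] gap 51.8 25.0 [-0.06 -0.42 -0.27] -0.42
```

>>> step_arm --targets '[0,0,0,0,0,-0.01,4.5]'

```text
time_s: 11.87
tool_pos: [505.2, -229.3, 140.1]
ee_rot: [-0.0, 0.753, 0.658, -0.0]
force: [-1.1, 1.1, 5.9]
finger_gap: 51.4
finger_force: 25.0
```

```bash
python3 st.py; python3 look.py pics/w6.png cap
```

```text
11.8667 [ 505.2 -229.3  140.1] yaw 82.26 F [-1.1  1.1  5.9] T [ 0.138  0.251 -0.101] gap 51.4 25.0 [ 0.08 -0.62  0.14] -0.43
[ 505.1 -229.3  140.1] yaw 82.32 z [-0.001  0.    -1.   ] F [-1.1  0.9  5.4] [-0.57  0.14  1.8  -0.    1.21 -0.43]
tip cap 0.8 [ 508.7 -230.   120.6]
reg cap 0.58 11135 320.0 309.0 ztop 157.8 top ((506.6900329589844, -229.04856872558594), (51.145118713378906, 47.42647933959961), 80.5864486694336) ((499.9910583496094, -281.9233093261719), (160.00851440429688, 66.25145721435547), 85.2043685913086)
```

>>> step_arm --targets '[0,0,0,0,0,-0.012,4.5]'

```text
time_s: 12.1
tool_pos: [505.0, -229.3, 140.0]
ee_rot: [-0.001, 0.749, 0.662, -0.0]
force: [-2.7, 1.8, 7.2]
finger_gap: 51.0
finger_force: 25.0
```

```bash
python3 st.py
```

```text
12.1 [ 505.  -229.3  140. ] yaw 82.95 F [-2.7  1.8  7.2] T [ 0.103  0.381 -0.172] gap 51.0 25.0 [ 0.23 -0.82  0.21] -0.45
```

>>> step_arm --targets '[0,0,0,0,0,-0.012,4.5]'

```text
time_s: 12.18
tool_pos: [504.9, -229.4, 140.1]
ee_rot: [-0.001, 0.745, 0.667, -0.0]
force: [-2.7, 0.4, 7.3]
finger_gap: 51.5
finger_force: 25.0
```

```bash
python3 st.py
```

```text
12.1833 [ 504.9 -229.4  140.1] yaw 83.67 F [-2.7  0.4  7.3] T [ 0.141  0.522 -0.131] gap 51.5 25.0 [ 0.35 -1.    0.06] -0.46
```

>>> step_arm --targets '[0,0,0,0,0,-0.012,4.5]'

```text
time_s: 12.27
tool_pos: [504.7, -229.4, 140.0]
ee_rot: [-0.001, 0.741, 0.671, -0.0]
force: [-3.4, 0.5, 7.0]
finger_gap: 51.3
finger_force: 25.0
```

```bash
python3 st.py
```

```text
12.2667 [ 504.7 -229.4  140. ] yaw 84.35 F [-3.4  0.5  7. ] T [ 0.095  0.589 -0.176] gap 51.3 25.0 [ 0.41 -1.11 -0.01] -0.47
```

>>> step_arm --targets '[0,0,0,0,0,0,4.5]'

```text
time_s: 12.35
tool_pos: [504.7, -229.4, 140.1]
ee_rot: [-0.001, 0.741, 0.671, -0.0]
force: [-3.6, 0.6, 7.5]
finger_gap: 51.5
finger_force: 25.0
```

```bash
python3 st.py
```

```text
12.35 [ 504.7 -229.4  140.1] yaw 84.35 F [-3.6  0.6  7.5] T [ 0.127  0.556 -0.191] gap 51.5 25.0 [ 0.34 -1.03 -0.33] -0.47
```

>>> step_arm --targets '[0,0,0,0,0,0.02,4.5,0,0,0,0,0,0.02,4.5]'

```text
time_s: 12.52
tool_pos: [504.9, -229.4, 140.1]
ee_rot: [-0.001, 0.755, 0.656, -0.0]
force: [-2.5, 0.5, 6.7]
finger_gap: 51.4
finger_force: 25.0
```

```bash
python3 st.py
```

```text
12.5167 [ 504.9 -229.4  140.1] yaw 82.0 F [-2.5  0.5  6.7] T [0.056 0.25  0.07 ] gap 51.4 25.0 [ 0.29 -0.65 -0.33] -0.43
```

>>> step_arm --targets '[0,0,0,0,0,0.02,4.5,0,0,0,0,0,0.01,4.5]'

```text
time_s: 12.68
tool_pos: [505.1, -229.5, 140.1]
ee_rot: [-0.0, 0.765, 0.645, -0.0]
force: [-1.1, 1.6, 6.4]
finger_gap: 51.5
finger_force: 25.0
```

```bash
python3 st.py
```

```text
12.6833 [ 505.1 -229.5  140.1] yaw 80.27 F [-1.1  1.6  6.4] T [0.057 0.223 0.043] gap 51.5 25.0 [ 0.26 -0.5   0.03] -0.4
```

>>> step_arm --targets '[0,0,0,0,0,0.02,4.5,0,0,0,0,0,0.02,4.5,0,0,0,0,0,0,4.5]'

```text
time_s: 12.93
tool_pos: [505.2, -229.5, 140.1]
ee_rot: [-0.0, 0.777, 0.629, -0.0]
force: [-1.0, -0.0, 6.4]
finger_gap: 51.1
finger_force: 25.0
```

```bash
python3 st.py
```

```text
12.9333 [ 505.2 -229.5  140.1] yaw 77.98 F [-1.  -0.   6.4] T [-0.023  0.184 -0.   ] gap 51.1 25.0 [ 0.2  -0.39  0.28] -0.36
```

>>> step_arm --targets '[0,0,-0.05,0,0,0,4.5,0,0,0,0,0,0,4.5]'

```text
time_s: 13.1
tool_pos: [505.2, -229.4, 140.3]
ee_rot: [-0.0, 0.777, 0.629, -0.0]
force: [-1.1, 0.2, 3.4]
finger_gap: 51.2
finger_force: 25.0
```

```bash
python3 st.py
```

```text
13.1 [ 505.2 -229.4  140.3] yaw 78.01 F [-1.1  0.2  3.4] T [-0.001  0.05   0.034] gap 51.2 25.0 [ 0.23 -0.14 -0.01] -0.36
```

>>> step_arm --targets '[0,0,-0.05,0,0,0,4.5,0,0,0,0,0,0,4.5]'

```text
time_s: 13.27
tool_pos: [505.2, -229.5, 140.8]
ee_rot: [-0.0, 0.777, 0.629, -0.0]
force: [-0.6, -1.0, 2.3]
finger_gap: 51.7
finger_force: 25.0
```

```bash
python3 st.py
```

```text
13.2667 [ 505.2 -229.5  140.8] yaw 77.99 F [-0.6 -1.   2.3] T [-0.112  0.046  0.017] gap 51.7 25.0 [ 0.31 -0.07 -0.  ] -0.36
```

>>> step_arm --targets '[0,0,-0.05,0,0,0,4.5,0,0,0,0,0,0,4.5]'

```text
time_s: 13.43
tool_pos: [505.2, -229.5, 141.2]
ee_rot: [-0.0, 0.777, 0.629, -0.0]
force: [-1.5, -1.7, 1.6]
finger_gap: 51.3
finger_force: 25.0
```

```bash
python3 st.py
```

```text
13.4333 [ 505.2 -229.5  141.2] yaw 77.97 F [-1.5 -1.7  1.6] T [-0.088  0.029 -0.008] gap 51.3 25.0 [ 0.36 -0.    0.  ] -0.36
```

>>> step_arm --targets '[0,0,-0.05,0,0,0,4.5,0,0,-0.05,0,0,0,4.5,0,0,0,0,0,0,4.5]'

```text
time_s: 13.68
tool_pos: [505.3, -229.2, 142.1]
ee_rot: [-0.0, 0.777, 0.629, 0.0]
force: [-0.5, -0.1, 0.2]
finger_gap: 51.3
finger_force: 25.0
```

```bash
python3 st.py
```

```text
13.6833 [ 505.3 -229.2  142.1] yaw 77.97 F [-0.5 -0.1  0.2] T [-0.046 -0.12  -0.028] gap 51.3 25.0 [ 0.1   0.11 -0.  ] -0.36
```

>>> step_arm --targets '[0,0,-0.05,0,0,0,4.5,0,0,-0.05,0,0,0,4.5,0,0,0,0,0,0,4.5]'

```text
time_s: 13.93
tool_pos: [505.4, -229.3, 143.4]
ee_rot: [-0.0, 0.777, 0.629, -0.0]
force: [-0.5, 0.9, -1.2]
finger_gap: 51.4
finger_force: 25.0
```

```bash
python3 st.py; python3 look.py pics/w7.png cap
```

```text
13.9333 [ 505.4 -229.3  143.4] yaw 77.97 F [-0.5  0.9 -1.2] T [ 0.022 -0.001 -0.037] gap 51.4 25.0 [ 0.03 -0.    0.  ] -0.36
[ 505.3 -229.3  143.4] yaw 77.97 z [-0.  0. -1.] F [-0.7 -0.2 -1.8] [-0.57  0.13  1.8   0.    1.21 -0.36]
tip cap 0.77 [ 504.6 -230.7  124.7]
reg cap 0.94 11029 321.0 309.0 ztop 161.0 top ((505.72576904296875, -229.38436889648438), (52.174678802490234, 47.63440704345703), 78.01522827148438) ((495.44775390625, -281.91766357421875), (159.49795532226562, 57.990623474121094), 79.7484359741211)
```

>>> step_arm --targets '[0,0,-0.1,0,0,0,4.5,0,0,-0.2,0,0,0,4.5,0,0,-0.3,0,0,0,4.5,0,0,-0.4,0,0,0,4.5,0,0,-0.5,0,0,0,4.5]'

```text
time_s: 14.5
tool_pos: [505.4, -229.5, 158.9]
ee_rot: [-0.0, 0.777, 0.629, -0.0]
force: [-0.7, 0.3, -0.2]
finger_gap: 51.8
finger_force: 25.0
```

```bash
python3 st.py
```

```text
14.5 [ 505.4 -229.5  158.9] yaw 77.97 F [-0.7  0.3 -0.2] T [-0.016 -0.073 -0.033] gap 51.8 25.0 [ 0.06 -0.12  0.  ] -0.36
```

>>> step_arm --targets '[0,0,-0.5,0,0,0,4.5,0,0,-0.6,0,0,0,4.5,0,0,-0.7,0,0,0,4.5,0,0,-0.8,0,0,0,4.5,0,0,-0.8,0,0,0,4.5]'

```text
time_s: 14.92
tool_pos: [505.5, -229.6, 193.6]
ee_rot: [0.0, 0.777, 0.629, 0.0]
force: [1.0, -0.6, -1.2]
finger_gap: 51.2
finger_force: 25.0
```

>>> step_arm --targets '[0,0,-0.8,0,0,0,4.5,0,0,-0.6,0,0,0,4.5,0,0,-0.4,0,0,0,4.5,0,0,-0.2,0,0,0,4.5,0,0,0,0,0,0,4.5]'

```text
time_s: 15.33
tool_pos: [505.6, -229.6, 213.1]
ee_rot: [0.0, 0.777, 0.629, 0.0]
force: [0.5, 0.5, -0.9]
finger_gap: 51.4
finger_force: 25.0
```

```bash
python3 st.py; python3 look.py pics/w8.png cap
```

```text
15.3333 [ 505.6 -229.6  213.1] yaw 77.97 F [ 0.5  0.5 -0.9] T [-0.03  -0.059 -0.019] gap 51.4 25.0 [ 0.06  0.15 -0.  ] -0.36
[ 505.4 -229.5  212.6] yaw 77.97 z [ 0. -0. -1.] F [-0.4 -0.1 -0.4] [-0.57  0.07  1.73 -0.    1.34 -0.36]
tip cap 0.71 [ 507.  -228.7  193.9]
reg cap 0.55 11106 321.0 309.0 ztop 230.7 top ((507.4962463378906, -229.90403747558594), (51.30254364013672, 50.51337814331055), 82.80374145507812) ((481.095703125, -307.8083801269531), (213.015869140625, 108.23957824707031), 84.08080291748047)
```

>>> step_arm --targets '[0.5,-0.04,0,0,0,0,4.5,1,-0.08,0,0,0,0,4.5,1.5,-0.12,0,0,0,0,4.5,2,-0.17,0,0,0,0,4.5,2.5,-0.21,0,0,0,0,4.5]'

```text
time_s: 15.9
tool_pos: [514.8, -154.1, 212.2]
ee_rot: [-0.0, 0.778, 0.629, -0.0]
force: [0.9, -0.0, -0.2]
finger_gap: 51.2
finger_force: 25.0
```

>>> step_arm --targets '[2.5,-0.21,0,0,0,0,4.5,2.5,-0.21,0,0,0,0,4.5,2.5,-0.21,0,0,0,0,4.5,2.5,-0.21,0,0,0,0,4.5,2.5,-0.21,0,0,0,0,4.5]'

```text
time_s: 16.32
tool_pos: [530.5, -28.2, 212.3]
ee_rot: [-0.0, 0.777, 0.629, -0.0]
force: [0.5, 0.2, -1.7]
finger_gap: 50.9
finger_force: 25.0
```

>>> step_arm --targets '[2.5,-0.21,0,0,0,0,4.5,2.5,-0.21,0,0,0,0,4.5,2.2,-0.18,0,0,0,0,4.5,2,-0.17,0,0,0,0,4.5,1.6,-0.13,0,0,0,0,4.5]'

```text
time_s: 16.73
tool_pos: [544.0, 79.7, 212.3]
ee_rot: [-0.0, 0.777, 0.63, 0.0]
force: [0.0, -0.1, -0.1]
finger_gap: 51.2
finger_force: 25.0
```

>>> step_arm --targets '[1.3,-0.11,0,0,0,0,4.5,0.9,-0.07,0,0,0,0,4.5,0.5,-0.04,0,0,0,0,4.5,0.3,-0.02,0,0,0,0,4.5,0,0,0,0,0,0,4.5]'

```text
time_s: 17.15
tool_pos: [548.4, 107.1, 212.4]
ee_rot: [-0.0, 0.777, 0.629, -0.0]
force: [0.7, -0.4, -0.8]
finger_gap: 51.6
finger_force: 25.0
```

```bash
python3 st.py; python3 look.py pics/w9.png cap dish; python3 - <<'E'
from h import *
p=snapshot('top')
for r in regions_of(p,'dish'):
    Q,a,b=pts(p,r['region']); print(round(r['confidence'],2),len(Q),cv2.minAreaRect(Q[Q[:,2]<25][:,:2].astype(np.float32)),np.median(Q[:,2]))
E
```

```text
17.15 [548.4 107.1 212.4] yaw 77.98 F [ 0.7 -0.4 -0.8] T [ 0.009 -0.129 -0.028] gap 51.6 25.0 [0.14 0.01 0.09] 0.26
[548.4 106.6 212.5] yaw 77.96 z [-0. -0. -1.] F [-0.1 -0.2 -0.6] [ 0.05  0.08  1.72 -0.    1.34  0.26]
tip cap 0.74 [549.2 104.3 194. ]
reg cap 0.57 11077 320.0 308.0 ztop 230.1 top ((550.452880859375, 106.60577392578125), (51.78422164916992, 47.899356842041016), 79.44276428222656) ((540.4983520507812, 34.27430725097656), (195.73509216308594, 99.99254608154297), 70.83828735351562)
tip dish 0.87 [303.6 208.4   0.8]
tip dish 0.74 [551.5 108.7  -4.8]
reg dish 0.97 17363 49.0 176.0 ztop 12.2 top ((305.6708984375, 190.90878295898438), (131.42169189453125, 134.83810424804688), 32.52915573120117) ((298.539794921875, 191.60231018066406), (142.7056884765625, 143.86923217773438), 32.67204666137695)
reg dish 0.93 22087 320.0 199.0 ztop 12.6 top ((550.3651123046875, 103.53459167480469), (130.24755859375, 160.50537109375), 64.64347076416016) ((549.8466186523438, 100.77496337890625), (137.0156707763672, 167.5939178466797), 64.92051696777344)
reg dish 0.81 2468 519.0 14.0 ztop 13.7 top ((744.4302978515625, 221.88650512695312), (28.16329002380371, 80.7298583984375), 77.6272964477539) ((750.9373779296875, 236.8638458251953), (84.10222625732422, 32.83131408691406), 8.864009857177734)
0.96 428 ((550.8861694335938, 101.63632202148438), (126.99485778808594, 161.23086547851562), 62.595787048339844) 3.3043422280288723
0.73 1401 ((297.2200622558594, 206.49160766601562), (128.38287353515625, 164.13531494140625), 33.84633255004883) 3.689039178980238
0.62 3235 ((781.9659423828125, 296.85418701171875), (169.48590087890625, 134.01014709472656), 9.381736755371094) 3.305752215626626
```

View pics/w9.png

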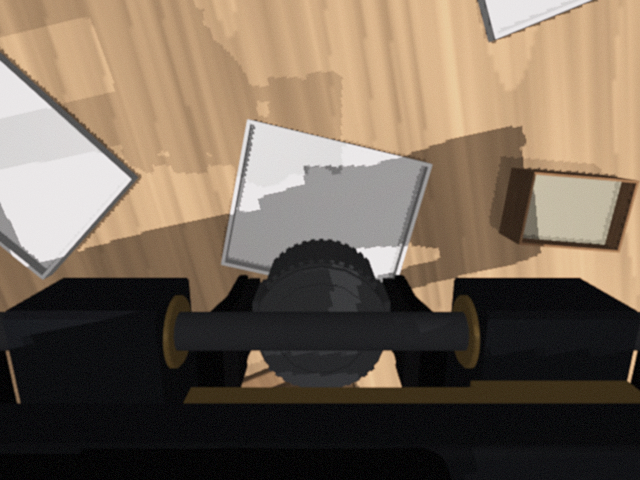

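>>> step_arm --targets '[-0.1,0.1,0.5,0,0,0,4.5,0,0,1,0,0,0,4.5,0,0,1.5,0,0,0,4.5,0,0,2,0,0,0,4.5,0,0,2,0,0,0,4.5]'

```text
time_s: 17.92
tool_pos: [549.2, 105.6, 141.3]
ee_rot: [0.0, 0.777, 0.629, 0.0]
force: [0.0, 0.7, -1.3]
finger_gap: 51.0
finger_force: 25.0
```

>>> step_arm --targets '[0,0,2,0,0,0,4.5,0,0,2,0,0,0,4.5,0,0,2,0,0,0,4.5,0,0,1.5,0,0,0,4.5,0,0,1.2,0,0,0,4.5]'

```text
time_s: 18.33
tool_pos: [547.6, 105.6, 52.8]
ee_rot: [-0.001, 0.777, 0.629, -0.001]
force: [-0.5, -0.4, 0.1]
finger_gap: 51.6
finger_force: 25.0
```

>>> step_arm --targets '[0,0,0.8,0,0,0,4.5,0,0,0.6,0,0,0,4.5,0,0,0.5,0,0,0,4.5,0,0,0.3,0,0,0,4.5,0,0,0,0,0,0,4.5]'

```text
time_s: 18.75
tool_pos: [549.3, 105.7, 33.4]
ee_rot: [0.0, 0.777, 0.629, 0.0]
force: [0.4, -0.2, -1.1]
finger_gap: 51.1
finger_force: 25.0
```

>>> step_arm --targets '[0,0,0.2,0,0,0,4.5,0,0,0.2,0,0,0,4.5,0,0,0.2,0,0,0,4.5,0,0,0.2,0,0,0,4.5,0,0,0,0,0,0,4.5]'

```text
time_s: 19.17
tool_pos: [548.9, 105.7, 25.2]
ee_rot: [-0.0, 0.777, 0.629, -0.0]
force: [-0.3, 0.3, -0.4]
finger_gap: 51.2
finger_force: 25.0
```

```bash
python3 st.py
```

```text
19.1667 [548.9 105.7  25.2] yaw 77.97 F [-0.3  0.3 -0.4] T [-0.001 -0.055 -0.008] gap 51.2 25.0 [ 0.07 -0.09  0.  ] 0.26
```

>>> step_arm --targets '[0,0,0.15,0,0,0,4.5,0,0,0.15,0,0,0,4.5,0,0,0,0,0,0,4.5]'

```text
time_s: 19.42
tool_pos: [549.0, 105.7, 22.2]
ee_rot: [-0.0, 0.777, 0.629, -0.0]
force: [0.8, 0.1, -0.2]
finger_gap: 51.4
finger_force: 25.0
```

>>> step_arm --targets '[0,0,0.1,0,0,0,4.5,0,0,0,0,0,0,4.5,0,0,0,0,0,0,4.5]'

```text
time_s: 19.67
tool_pos: [549.1, 105.7, 21.5]
ee_rot: [-0.0, 0.777, 0.629, -0.0]
force: [0.3, -0.5, 0.0]
finger_gap: 51.4
finger_force: 25.0
```

>>> step_arm --targets '[0,0,0.1,0,0,0,4.5,0,0,0,0,0,0,4.5,0,0,0,0,0,0,4.5]'

```text
time_s: 19.92
tool_pos: [549.2, 105.7, 20.5]
ee_rot: [-0.0, 0.777, 0.629, -0.0]
force: [0.5, -0.2, -1.2]
finger_gap: 51.4
finger_force: 25.0
```

```bash
python3 st.py
```

```text
19.9167 [549.2 105.7  20.5] yaw 77.97 F [ 0.5 -0.2 -1.2] T [-0.083 -0.089  0.032] gap 51.4 25.0 [0.07 0.01 0.  ] 0.26
```

>>> step_arm --targets '[0,0,0.06,0,0,0,4.5,0,0,0,0,0,0,4.5,0,0,0,0,0,0,4.5]'

```text
time_s: 20.17
tool_pos: [549.2, 105.7, 19.9]
ee_rot: [-0.0, 0.777, 0.629, -0.0]
force: [-0.2, 0.7, 0.0]
finger_gap: 51.7
finger_force: 25.0
```

>>> step_arm --targets '[0,0,0.06,0,0,0,4.5,0,0,0,0,0,0,4.5,0,0,0,0,0,0,4.5]'

```text
time_s: 20.42
tool_pos: [549.2, 105.8, 19.3]
ee_rot: [-0.0, 0.777, 0.629, -0.0]
force: [-0.2, -1.2, -1.1]
finger_gap: 51.5
finger_force: 25.0
```

```bash
python3 st.py
```

```text
20.4167 [549.2 105.8  19.3] yaw 77.97 F [-0.2 -1.2 -1.1] T [-0.009 -0.091  0.02 ] gap 51.5 25.0 [0.07 0.01 0.  ] 0.26
```

>>> step_arm --targets '[0,0,0.05,0,0,0,4.5,0,0,0,0,0,0,4.5,0,0,0,0,0,0,4.5]'

```text
time_s: 20.67
tool_pos: [549.2, 105.7, 19.1]
ee_rot: [0.0, 0.777, 0.629, -0.0]
force: [-1.4, -0.5, 3.3]
finger_gap: 51.3
finger_force: 25.0
```

>>> step_arm --targets '[0,0,0.05,0,0,0,4.5,0,0,0,0,0,0,4.5,0,0,0,0,0,0,4.5]'

```text
time_s: 20.92
tool_pos: [549.3, 105.8, 19.1]
ee_rot: [-0.0, 0.777, 0.629, -0.0]
force: [-3.3, -1.0, 6.3]
finger_gap: 51.5
finger_force: 25.0
```

>>> step_arm --targets '[0,0,0.05,0,0,0,4.5,0,0,0,0,0,0,4.5,0,0,0,0,0,0,4.5]'

```text
time_s: 21.17
tool_pos: [549.3, 105.8, 19.0]
ee_rot: [-0.0, 0.777, 0.629, -0.0]
force: [-5.0, -1.1, 10.5]
finger_gap: 51.6
finger_force: 25.0
```

```bash
python3 st.py
```

```text
21.1667 [549.3 105.8  19. ] yaw 77.98 F [-5.  -1.1 10.5] T [-0.139  0.897 -0.02 ] gap 51.6 25.0 [ 0.13 -1.82 -0.01] 0.26
```

The cap is resting on the dish floor. I'll ease off the pressure and then open.

>>> step_arm --targets '[0,0,-0.06,0,0,0,4.5,0,0,-0.03,0,0,0,4.5,0,0,0,0,0,0,4.5]'

```text
time_s: 21.42
tool_pos: [549.3, 105.8, 19.1]
ee_rot: [0.0, 0.777, 0.629, 0.0]
force: [-3.2, 0.8, 6.6]
finger_gap: 51.6
finger_force: 25.0
```

```bash
python3 st.py
```

```text
21.4167 [549.3 105.8  19.1] yaw 77.97 F [-3.2  0.8  6.6] T [-0.021  0.441 -0.002] gap 51.6 25.0 [ 0.09 -0.99 -0.  ] 0.26
```

>>> step_arm --targets '[0,0,0,0,0,0,5.3,0,0,0,0,0,0,5.6,0,0,0,0,0,0,5.9,0,0,0,0,0,0,6.2,0,0,0,0,0,0,6.5]'

```text
time_s: 21.83
tool_pos: [549.4, 105.7, 18.8]
ee_rot: [0.0, 0.777, 0.629, 0.0]
force: [0.7, -0.0, -0.3]
finger_gap: 62.5
finger_force: 0.0
```

>>> step_arm --targets '[0,0,0,0,0,0,6.9,0,0,0,0,0,0,7.3,0,0,0,0,0,0,7.4,0,0,0,0,0,0,7.4,0,0,0,0,0,0,7.4]'

```text
time_s: 22.25
tool_pos: [549.0, 105.8, 18.5]
ee_rot: [-0.0, 0.777, 0.629, -0.0]
force: [-0.0, 0.7, 0.7]
finger_gap: 73.5
finger_force: 0.0
```

```bash
python3 st.py; python3 look.py pics/w10.png cap
```

```text
22.25 [549.  105.8  18.5] yaw 77.97 F [-0.   0.7  0.7] T [-0.006 -0.057  0.001] gap 73.5 0.0 [ 0.07  0.02 -0.  ] 0.26
[549.1 105.8  18.6] yaw 77.97 z [-0.  0. -1.] F [-0.9  0.4 -0.1] [0.05 0.32 1.85 0.   0.98 0.26]
tip cap 0.86 [549.8 106.   -1.7]
reg cap 0.97 11601 321.0 309.0 ztop 36.8 top ((550.51708984375, 104.9493179321289), (52.86243438720703, 49.3735237121582), 58.819889068603516) ((543.6350708007812, 96.6910171508789), (74.26263427734375, 64.82038879394531), 66.20916748046875)
```

Clear of the cap. I'll go straight up and check.

>>> step_arm --targets '[0,0,-0.3,0,0,0,7.4,0,0,-0.5,0,0,0,7.4,0,0,-0.8,0,0,0,7.4,0,0,-1.2,0,0,0,7.4,0,0,-1.6,0,0,0,7.4]'

```text
time_s: 22.82
tool_pos: [548.6, 105.7, 63.3]
ee_rot: [-0.0, 0.777, 0.629, -0.001]
force: [0.4, -0.3, -0.1]
finger_gap: 74.1
finger_force: 0.0
```

>>> step_arm --targets '[0,0,-2,0,0,0,7.4,0,0,-2,0,0,0,7.4,0,0,-2,0,0,0,7.4,0,0,-2,0,0,0,7.4,0,0,-1.5,0,0,0,7.4]'

```text
time_s: 23.23
tool_pos: [550.2, 105.8, 161.3]
ee_rot: [0.001, 0.777, 0.629, 0.001]
force: [-0.1, 0.3, 0.3]
finger_gap: 73.8
finger_force: 0.0
```

>>> step_arm --targets '[0,0,-1,0,0,0,7.4,0,0,-0.5,0,0,0,7.4,0,0,0,0,0,0,7.4,0,0,0,0,0,0,7.4,0,0,0,0,0,0,7.4]'

```text
time_s: 23.65
tool_pos: [548.4, 105.7, 171.5]
ee_rot: [-0.001, 0.777, 0.629, -0.001]
force: [-0.2, 0.6, -0.3]
finger_gap: 74.2
finger_force: 0.0
```

```bash
python3 st.py; python3 look.py pics/w11.png cap dish
```

```text
23.65 [548.4 105.7 171.5] yaw 77.97 F [-0.2  0.6 -0.3] T [-0.067 -0.061 -0.036] gap 74.2 0.0 [0.08 0.01 0.  ] 0.26
[548.3 105.7 171.4] yaw 77.97 z [-0.002 -0.    -1.   ] F [0.5 0.1 0.3] [ 0.05  0.11  1.76 -0.    1.27  0.26]
tip cap 0.74 [551.  102.7   1. ]
reg cap 0.72 4575 322.0 227.0 ztop 37.0 top ((550.338134765625, 104.72723388671875), (52.36812210083008, 51.85215759277344), 35.39493179321289) ((548.28466796875, 100.49635314941406), (61.61753463745117, 63.16913986206055), 38.67624282836914)
reg dish 0.81 28211 322.0 217.0 ztop 12.7 top ((550.356689453125, 103.42655181884766), (130.46871948242188, 160.28160095214844), 64.62277221679688) ((549.9373779296875, 100.94189453125), (136.71340942382812, 167.8230743408203), 64.08891296386719)
reg dish 0.7 12978 39.0 187.0 ztop 12.4 top ((350.1885681152344, 166.37579345703125), (154.90777587890625, 81.8438949584961), 66.80152130126953) ((314.258544921875, 179.44224548339844), (129.63009643554688, 106.58360290527344), 32.91329574584961)
```

View pics/w11.png

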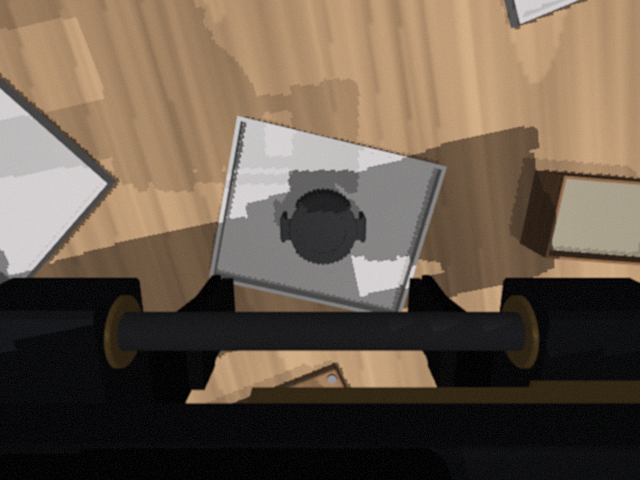

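The cap (322,227) stands upright in the middle of the dish. Its top is at about 37 mm, as it should be, and the gripper is clear. Handing in.

```bash
python3 -c "
from station import *
print(finish_job())"
```

```text
the job is handed in; nothing more can be done
None
```

The job is handed in at about 24 s of the 67 s: the cap was unlocked, turned to its stop, eased back, lifted off and stood upright in the middle of the dish that was farthest right at the start; the hand-in gave no verdict.

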